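# Tip the pumpkin out of its barrow into the basket

### The arm

A 6-joint arm with a two-finger parallel gripper is mounted at the origin on the work surface. World frame = base frame: x ahead of the robot, y to its left, z up, the work surface at z = 0. Lengths are in m, angles in degrees, forces in N, time in s.
With the tool pointing down it reaches from about 0.375 to 0.925 m from the base axis. Payload 5.7 kg.
Tool frame: the origin (TCP) lies midway between the tips of the shut fingers; the grasp point (between the pads) lies 19 mm behind it; z points along the fingers, y is the line along which they close (so a half turn about z gives the same grasp; the last joint's range is limited). The gripper opens to 88 mm and grips with 3 to 60 N. Pads are 20 mm wide; open, the fingers measure 115 mm over their backs; the gripper's body (75 mm by 178 mm) begins 61 mm behind the grasp point.
Start: joints at [-72.542, 20.558, 86.54, -0, 72.909, -6.595], TCP at [0.245, -0.548, 0.223] pointing down, gripper open.
Joint ranges: [-170.27, 170.27], [-57.76, 135], [12.27, 136.19], [-55.21, 235.2], [11.17, 155.16], [-170.74, 170.74]. Speed limits (degrees/s): [136.94, 136.94, 180, 180, 180, 180].

### API

Orientations are given as [roll, pitch, yaw] about the fixed x, y, z axes, in that order (R = Rz(yaw) Ry(pitch) Rx(roll)).
In Python, from workcell import status, imaging, job gives the robot as it stands.
- The arm moves only by the tool send_rows, never from a script. Its argument "motion" is a list of rows, each an object of numbers: "gripper": the finger opening in mm, from 0 to 87.8; "x", "y", "z": the shift along the tool's x, y, z in mm; "ax", "ay", "az": the turn, a rotation vector about the tool's x, y, z in degrees. In form: [{"gripper": .., "x": .., "y": .., "z": .., "ax": .., "ay": .., "az": ..}, ...]. A call has 1 to 12 rows; each row shifts and turns the commanded pose from where the row before left it, along the tool's axes as they then stand; what a row does not reach is not made up. A row lasts 1/8 s, in which the tool goes at most 62.5 mm and 10.7 degrees, less where a joint would pass 70% of its speed; a pose out of reach is approached as far as the arm can. A call is refused whole if a number of a shift passes 62.5 or a number of a turn 10.7, either way. A call with a gripper value outside its range is refused whole. The fingers move at their own pace and stop on an object; "squeeze" is the grip in N (left out, the last holds). Time passes only in rows, so rows that do not move let the fingers close. It gives the time, the measured TCP pose, the force, the opening and the grip force at its end, in the units of the state.
- status.state(): the state, without advancing time (a new reading comes with each control period).
- imaging.grab_frame(name): name is "scene" or "top"; returns the picture (400x640x3 uint8, red, green, blue); there is no depth.
- imaging.get_calibration(name): a dict with "fx", "fy", "cx", "cy" (pixels), "k1" (the pictures are not rectified: a ray, as slopes to the right and down, at radius r is drawn at 1 + k1 r^2 times it, then the intrinsics apply), "R" (3x3) and "t" (3): a world point X has camera coordinates R X + t. Camera axes: x right, y down, z forward; pixel columns grow to the right and rows downward; lengths in m; the calibration is good to about 2 mm. A picture is of the moment at which its call begins. get_calibration takes no time and is no camera call.
- job.close_job(): hands the job in; it is judged then, once.
The state is a dict: "time_s": time; "joints": joint angles; "dq": joint speeds; "joint_torque": joint torques, N m; "ee_pos": TCP position; "orientation": TCP orientation; "contact_force": force on the tool from outside, world axes, zero at the start; "moment": the same for the moment, N m; "finger_gap": opening from 0.0 (shut) to 1.0 (fully open); "grip_force": force on a finger pad.
Only numpy, scipy, OpenCV 4.12 (cv2) and the standard library are available. Lean on these libraries where they do the work, as an engineer would, in place of code of your own. Each camera call takes 0.05 s, during which the arm holds its last target. There are 200 camera calls.

### The job

A customer has chosen the pumpkin. Lift the blue barrow by its handle so that it tips forward over its wheel and the pumpkin rolls out into the teal basket in front of it, then lower the barrow gently back down onto its legs and let go. Leave the red barrow alone.

Things in the scene. Friction and masses are not known exactly. Their poses are not given: they have to be found in the camera images.
- blue_barrow: Blue tray on one wheel, hinged at its axle on a fixed stand. Origin: axle middle, 60 mm above table. At rest x level forward to the spout, y left along the axle, z up. Handle: black round bar 16 mm thick along y, 105 mm clear between shafts, centre x -235, z +80 mm; pinch it from above, fingers fore and aft; it may turn in the grip. Lifting it (about 5 N) turns the barrow about +y: 0 rest, stop 63 deg; it falls back if let go.
- pumpkin: A ribbed orange pumpkin 100 mm across, 64 mm high plus a 7 mm stem, about 0.5 kg, lying in the blue barrow's tray. It rolls out over the spout by itself once the barrow is tipped 25 to 40 degrees. Origin: centre of its underside; z up through the stem.
- teal_basket: An open teal plastic basket fixed in front of the blue barrow's spout, 200 mm (x, away from the barrow) by 180 mm; wall by the barrow 45 mm high, the others 90 mm, all 5 mm thick, floor 6 mm. Origin: on the table, at the foot of the middle of the 45 mm wall; the basket reaches from x 0 to +200 mm, y -90 to +90 mm.
- red_barrow: A second barrow, same make and axes but red, with a green cabbage in it and a white basket before it: a bystander, to stay on its legs. Both trays reach from x -124 to +52 mm and are 132 mm wide; rear wall's top edge at z +110 mm. The two barrows may stand either way round, left or right.
Mind the look-alikes: they are no part of the job. Of the things like the pumpkin, leave any that is black or pink; of the rest the smaller one is meant.

How it is judged (in metres and radians):
On the way:
1. the blue barrow is tipped forward by more than 23 degrees (angle between blue_barrow's own z axis and vertical above 0.4 rad), for 0.1 s.
At the end, for the whole second after the job is handed in: The blue barrow is back on its legs (within 3.5 degrees) and still, the pumpkin lies at rest inside the teal basket (its origin within the basket's walls and less than 100 mm above the table), and the red barrow is at rest on its legs (within 3.5 degrees) (angle between each of blue_barrow, red_barrow's own z axis and vertical below 0.06 rad and angular speed of blue_barrow below 0.1 rad/s and x of pumpkin in the frame of teal_basket between 0 and 0.2 m and y of pumpkin in the frame of teal_basket between -0.09 and 0.09 m and height (world z) of pumpkin below 0.1 m and linear speed of pumpkin below 0.05 m/s); the robot touches nothing.
It fails at once if the blue barrow is dropped or flung (turns faster than 1.8 rad/s) (angular speed of blue_barrow above 1.8 rad/s).
It fails at once if the red barrow is tipped by more than 6 degrees (angle between red_barrow's own z axis and vertical above 0.1 rad).
It also fails if it takes over 48 s, if anything falls off the work surface, if the arm or the gripper's body presses on something with over 40 N, if the wrist force passes 120 N, or if a joint passes its speed limit or range.

## Working session

There is one attempt and no reset: what is moved stays moved. The work goes in short steps, Python scripts to look and compute and a tool call to move; the robot and the scene stay as the last step left them, time stands still between calls to the robot, and variables do not carry over. Pictures are saved under pics/ and viewed, at most 10 in all, crops included, and the job is handed in when it is done.

Besides the shell and the picture viewer there is one more tool, called after "Emit:" as name([rows], argument=value, ...), one row to a line, values as JSON. send_rows: Moves the arm, as the interface text tells. Its arguments: {"type":"object","properties":{"motion":{"type":"array","items":{"type":"object","properties":{"gripper":{"type":"number"},"x":{"type":"number"},"y":{"type":"number"},"z":{"type":"number"},"ax":{"type":"number"},"ay":{"type":"number"},"az":{"type":"number"}}}},"squeeze":{"type":"number"}},"required":["motion"]}

```bash
mkdir -p pics; python3 - <<'E'
from workcell import status, imaging
import cv2
for n in("scene","top"):
    cv2.imwrite(f"pics/{n}0.png",imaging.grab_frame(n)[:,:,::-1]); print(imaging.get_calibration(n))
print(status.state())
E
```

```text
{'fx': 390.81643797397527, 'fy': 390.81643797397527, 'cx': 318.7202037029033, 'cy': 203.186630737134, 'k1': -0.09727365570693439, 'R': array([[ 0.27454811,  0.96135868, -0.02031809],
       [ 0.61743321, -0.19244858, -0.76271868],
       [-0.73715641,  0.19685791, -0.64641117]]), 't': array([-0.13463767, -0.26566973,  1.38079915])}
{'fx': 436.89430884091917, 'fy': 436.89430884091917, 'cx': 313.29866741151653, 'cy': 192.9100172031104, 'k1': -0.04611532958930258, 'R': array([[-0.0249343 , -0.99962289, -0.01150449],
       [-0.98703465,  0.02644232, -0.15831428],
       [ 0.15855878,  0.00740788, -0.98732175]]), 't': array([-0.002257  ,  0.57936767,  1.06276232])}
{'time_s': 0.1, 'joints': array([-7.25421735e+01,  2.05937476e+01,  8.65882815e+01,  5.59491193e-04,
        7.29078565e+01, -6.59592928e+00]), 'dq': array([-0.05244905, -0.03202468, -0.0684288 ,  0.01434377, -0.03972542,
       -0.12802238]), 'joint_torque': array([ 6.84101033e-04, -5.16355741e+01, -2.71406418e+01,  6.75168377e-02,
        2.77247949e-02, -3.61807531e-05]), 'ee_pos': array([ 0.24436809, -0.54735473,  0.22192419]), 'orientation': array([-1.79910771e+02, -1.08558400e-02,  2.40535825e+01]), 'contact_force': array([0.71752875, 0.19562887, 0.1475271 ]), 'moment': array([ 0.01503143, -0.07627214,  0.02561857]), 'grip_force': 0.0, 'finger_gap': 1.0026300891102304}
```

View pics/scene0.png

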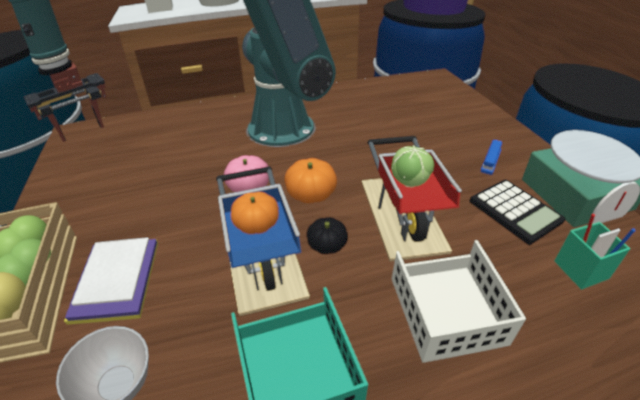

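View pics/top0.png

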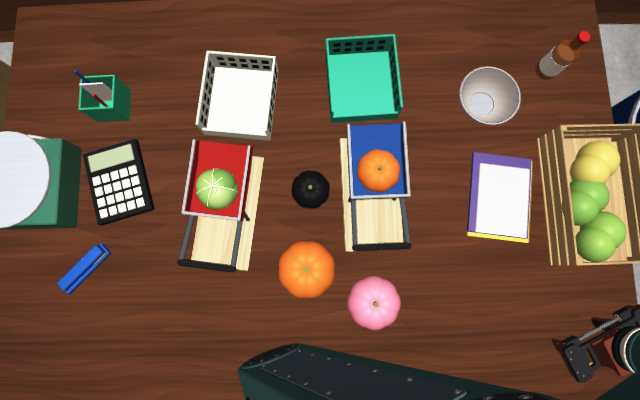

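The scene view shows the blue barrow (tray around 258,222, handle 220–272 at row ~176) with the orange pumpkin in it. The teal basket is in front, and the pink pumpkin lies near the handle. In the top view the handle runs from about (354,247) to (409,246), the pumpkin is at (379,170), the pink one at (375,303), and the large orange one at (307,269).

```bash
cat > h.py <<'E'
import numpy as np, cv2
from workcell import imaging, status
def ray(n,uv):
    c=imaging.get_calibration(n); K=np.array([[c['fx'],0,c['cx']],[0,c['fy'],c['cy']],[0,0,1.]])
    p=cv2.undistortPoints(np.array([[uv]],float),K,np.array([c['k1'],0,0,0,0.]))[0,0]
    R,t=np.array(c['R']),np.array(c['t']); return -R.T@t, R.T@np.array([*p,1])
def onz(n,uv,z):
    o,d=ray(n,uv); return o+d*(z-o[2])/d[2]
def tri(a,b):
    (o,d),(p,e)=ray('top',a),ray('scene',b)
    s=np.linalg.lstsq(np.c_[d,-e],p-o,rcond=None)[0]; x,y=o+s[0]*d,p+s[1]*e
    return (x+y)/2,np.linalg.norm(x-y)
def proj(n,X):
    c=imaging.get_calibration(n); q=np.array(c['R'])@X+c['t']; s=q[:2]/q[2]; s=s*(1+c['k1']*s@s)
    return s*c['fx']+[c['cx'],c['cy']]
E
python3 - <<'E'
from h import *
t=cv2.imread('pics/top0.png'); s=cv2.imread('pics/scene0.png')
a=cv2.resize(t[110:320,330:430],None,fx=5,fy=5,interpolation=cv2.INTER_CUBIC)[:, :]
a=cv2.resize(t[190:290,335:430],None,fx=6,fy=6,interpolation=cv2.INTER_CUBIC)
cv2.imwrite('pics/c.png',np.hstack([a[:560],]))
g=t.max(2)
m=((g<60)).astype(np.uint8); 
roi=np.zeros_like(m); roi[240:256,345:420]=1; m*=roi
ys,xs=np.nonzero(m); print(xs.min(),xs.max())
for x in (360,370,380,390,400): 
    y=ys[xs==x]; print(x,y.min(),y.max(), onz('top',(x,y.mean()),.14).round(4))
for u in [(354,247),(409,246)]: print(onz('top',u,.14).round(4))
hsv=cv2.cvtColor(t,cv2.COLOR_BGR2HSV)
mb=cv2.inRange(hsv,(105,130,60),(125,255,255)); r=np.zeros_like(mb); r[115:215,335:420]=255; mb&=r
print(cv2.minAreaRect(cv2.findNonZero(mb)), cv2.boundingRect(mb))
E
```

```text
352 410
360 245 250 [ 0.4355 -0.121   0.14  ]
370 244 249 [ 0.4371 -0.1439  0.14  ]
380 244 249 [ 0.4365 -0.1666  0.14  ]
390 244 249 [ 0.4359 -0.1894  0.14  ]
400 243 248 [ 0.4375 -0.2123  0.14  ]
[ 0.437  -0.1074  0.14  ]
[ 0.4358 -0.2327  0.14  ]
((377.082763671875, 159.15066528320312), (69.64081573486328, 51.654117584228516), 87.79740142822266) (350, 124, 55, 71)
```

View pics/c.png

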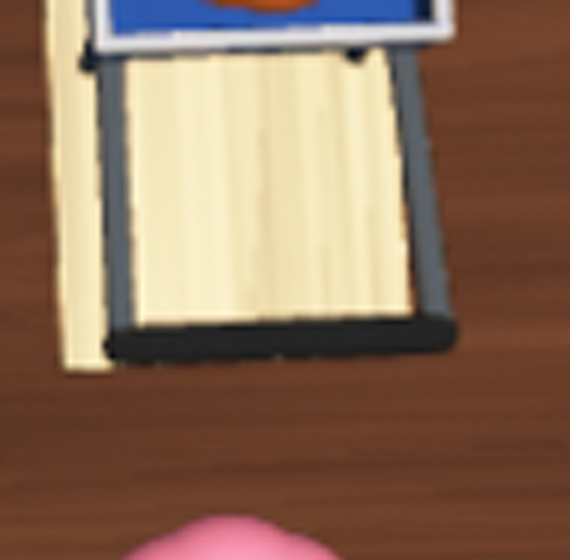

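```bash
python3 - <<'E'
from h import *
A=onz('top',(352.8,247.3),.14);B=onz('top',(410.5,245.3),.14)
C=onz('top',(351.2,197.5),.17);D=onz('top',(410.5,195.8),.17)
for p,q in((A,B),(C,D)):
    print(p.round(4),q.round(4),'mid',((p+q)/2).round(4),'len',np.linalg.norm(p-q).round(4),'yaw',np.degrees(np.arctan2(-(p-q)[0],(p-q)[1])).round(2))
f=(C+D-A-B)/2; print('fwd',f[:2],np.degrees(np.arctan2(f[1],f[0])))
# scene check of handle ends
for X in (A,B): print(proj('scene',X).round(1))
s=cv2.imread('pics/scene0.png')
g=s.max(2); 
for x in range(225,270,8):
    y=np.nonzero(g[160:195,x]<60)[0]+160; print(x,y.min() if len(y) else None,y.max() if len(y) else None)
E
```

```text
[ 0.4363 -0.1047  0.14  ] [ 0.4373 -0.2362  0.14  ] mid [ 0.4368 -0.1705  0.14  ] len 0.1316 yaw 0.42
[ 0.5465 -0.103   0.17  ] [ 0.5468 -0.2364  0.17  ] mid [ 0.5467 -0.1697  0.17  ] len 0.1334 yaw 0.12
fwd [0.10982859 0.00073667] 0.38430153428848174
[270.1 169.1]
[215.8 179.2]
225 176 179
233 174 177
241 173 175
249 171 174
257 170 172
265 168 171
```

Emit:
send_rows([
  {"az": -10.6, "z": -10},
  {"az": -10.6, "z": -10},
  {"az": -10.6},
  {"az": -10.6},
  {"az": -10.6},
  {"az": -10.6},
  {},
  {},
])

```text
validation failed for argument at $.mo...
```

Emit:
send_rows([
  {"gripper": 87.8, "x": 0, "y": 0, "z": -10, "ax": 0, "ay": 0, "az": -10.6},
  {"gripper": 87.8, "x": 0, "y": 0, "z": -10, "ax": 0, "ay": 0, "az": -10.6},
  {"gripper": 87.8, "x": 0, "y": 0, "z": 0, "ax": 0, "ay": 0, "az": -10.6},
  {"gripper": 87.8, "x": 0, "y": 0, "z": 0, "ax": 0, "ay": 0, "az": -10.6},
  {"gripper": 87.8, "x": 0, "y": 0, "z": 0, "ax": 0, "ay": 0, "az": -10.6},
  {"gripper": 87.8, "x": 0, "y": 0, "z": 0, "ax": 0, "ay": 0, "az": -10.6},
  {"gripper": 87.8, "x": 0, "y": 0, "z": 0, "ax": 0, "ay": 0, "az": -2.5},
  {"gripper": 87.8, "x": 0, "y": 0, "z": 0, "ax": 0, "ay": 0, "az": 0},
])

```text
time_s: 1.1
ee_pos: [0.2444, -0.5476, 0.2422]
orientation: [-180.0, -0.1, 90.1]
contact_force: [0.7, 0.5, -1.0]
finger_gap: 1.003
grip_force: 0.0
```

Emit:
send_rows([
  {"gripper": 87.8, "x": 37.7, "y": 19.2, "z": 0, "ax": 0, "ay": 0, "az": 0},
  {"gripper": 87.8, "x": 37.7, "y": 19.2, "z": 0, "ax": 0, "ay": 0, "az": 0},
  {"gripper": 87.8, "x": 37.7, "y": 19.2, "z": 0, "ax": 0, "ay": 0, "az": 0},
  {"gripper": 87.8, "x": 37.7, "y": 19.2, "z": 0, "ax": 0, "ay": 0, "az": 0},
  {"gripper": 87.8, "x": 37.7, "y": 19.2, "z": 0, "ax": 0, "ay": 0, "az": 0},
  {"gripper": 87.8, "x": 37.7, "y": 19.2, "z": 0, "ax": 0, "ay": 0, "az": 0},
  {"gripper": 87.8, "x": 37.7, "y": 19.2, "z": 0, "ax": 0, "ay": 0, "az": 0},
  {"gripper": 87.8, "x": 37.7, "y": 19.2, "z": 0, "ax": 0, "ay": 0, "az": 0},
  {"gripper": 87.8, "x": 37.7, "y": 19.2, "z": 0, "ax": 0, "ay": 0, "az": 0},
  {"gripper": 87.8, "x": 37.7, "y": 19.2, "z": 0, "ax": 0, "ay": 0, "az": 0},
  {"gripper": 87.8, "x": 0, "y": 0, "z": 0, "ax": 0, "ay": 0, "az": 0},
  {"gripper": 87.8, "x": 0, "y": 0, "z": 0, "ax": 0, "ay": 0, "az": 0},
])

```text
time_s: 2.6
ee_pos: [0.4353, -0.1707, 0.2426]
orientation: [-180.0, 0.0, 90.2]
contact_force: [0.5, 0.7, -0.1]
finger_gap: 1.001
grip_force: 0.0
```

Emit:
send_rows([
  {"gripper": 87.8, "x": 0, "y": 1.5, "z": 20, "ax": 0, "ay": 0, "az": 0},
  {"gripper": 87.8, "x": 0, "y": 0, "z": 20, "ax": 0, "ay": 0, "az": 0},
  {"gripper": 87.8, "x": 0, "y": 0, "z": 20, "ax": 0, "ay": 0, "az": 0},
  {"gripper": 87.8, "x": 0, "y": 0, "z": 20, "ax": 0, "ay": 0, "az": 0},
  {"gripper": 87.8, "x": 0, "y": 0, "z": 20, "ax": 0, "ay": 0, "az": 0},
  {"gripper": 87.8, "x": 0, "y": 0, "z": 15, "ax": 0, "ay": 0, "az": 0},
  {"gripper": 87.8, "x": 0, "y": 0, "z": 6, "ax": 0, "ay": 0, "az": 0},
  {"gripper": 87.8, "x": 0, "y": 0, "z": 0, "ax": 0, "ay": 0, "az": 0},
  {"gripper": 87.8, "x": 0, "y": 0, "z": 0, "ax": 0, "ay": 0, "az": 0},
])

```text
time_s: 3.72
ee_pos: [0.4373, -0.1709, 0.1222]
orientation: [180.0, 0.0, 90.1]
contact_force: [0.7, 0.3, -0.3]
finger_gap: 1.001
grip_force: 0.0
```

```bash
python3 - <<'E'
from h import *
s=imaging.grab_frame('scene')[:,:,::-1]; cv2.imwrite('pics/d.png',cv2.resize(s[110:260,180:330],None,fx=4,fy=4,interpolation=cv2.INTER_CUBIC))
print(status.state()['ee_pos'])
E
```

```text
[ 0.43739723 -0.17078924  0.12224671]
```

View pics/d.png

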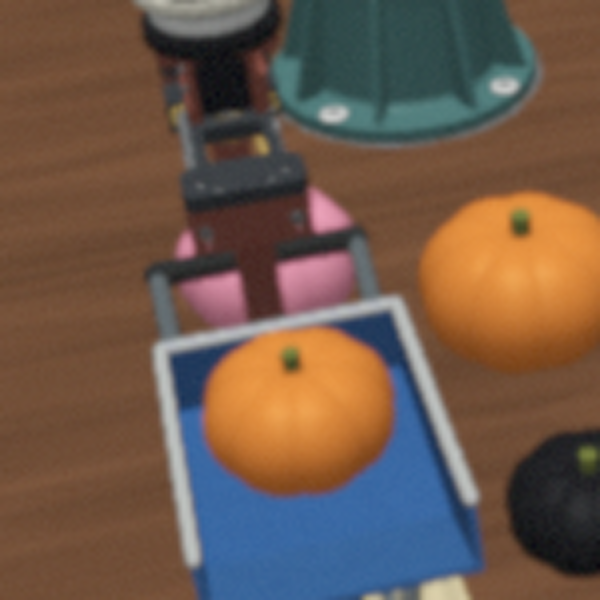

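The front finger (crop ~(262,265)) stands in front of the bar, mid-handle, with the bar passing behind it. It's well centred, so I'll close the gripper.

Emit:
send_rows([
  {"gripper": 40, "x": 0, "y": 0, "z": 0, "ax": 0, "ay": 0, "az": 0},
  {"gripper": 30, "x": 0, "y": 0, "z": 0, "ax": 0, "ay": 0, "az": 0},
  {"gripper": 20, "x": 0, "y": 0, "z": 0, "ax": 0, "ay": 0, "az": 0},
  {"gripper": 8, "x": 0, "y": 0, "z": 0, "ax": 0, "ay": 0, "az": 0},
  {"gripper": 8, "x": 0, "y": 0, "z": 0, "ax": 0, "ay": 0, "az": 0},
  {"gripper": 8, "x": 0, "y": 0, "z": 0, "ax": 0, "ay": 0, "az": 0},
  {"gripper": 8, "x": 0, "y": 0, "z": 0, "ax": 0, "ay": 0, "az": 0},
  {"gripper": 8, "x": 0, "y": 0, "z": 0, "ax": 0, "ay": 0, "az": 0},
], squeeze=25)

```text
time_s: 4.78
ee_pos: [0.4371, -0.1703, 0.1216]
orientation: [180.0, -0.0, 90.2]
contact_force: [1.1, 1.3, -0.3]
finger_gap: 0.171
grip_force: 25.0
```

```bash
python3 - <<'E'
import numpy as np
P=lambda t:np.array([-235*np.cos(t)+80*np.sin(t), 235*np.sin(t)+80*np.cos(t)])
# slow row schedule: 2 deg/row to start
a=np.arange(0,49,2)
p=np.array([P(np.radians(x)) for x in a])
for i in range(len(a)-1): print(a[i+1],(p[i+1]-p[i]).round(1))
E
```

```text
2 [2.9 8.2]
4 [3.2 8. ]
6 [3.5 7.9]
8 [3.8 7.8]
10 [4.  7.7]
12 [4.3 7.5]
14 [4.6 7.4]
16 [4.8 7.2]
18 [5.1 7. ]
20 [5.3 6.8]
22 [5.5 6.7]
24 [5.8 6.5]
26 [6.  6.3]
28 [6.2 6. ]
30 [6.4 5.8]
32 [6.6 5.6]
34 [6.8 5.4]
36 [7.  5.1]
38 [7.2 4.9]
40 [7.3 4.6]
42 [7.5 4.4]
44 [7.6 4.1]
46 [7.8 3.8]
48 [7.9 3.6]
```

Emit:
send_rows([
  {"gripper": 8, "x": 0, "y": 2.9, "z": -8.2, "ax": 0, "ay": 0, "az": 0},
  {"gripper": 8, "x": 0, "y": 3.2, "z": -8.0, "ax": 0, "ay": 0, "az": 0},
  {"gripper": 8, "x": 0, "y": 3.5, "z": -7.9, "ax": 0, "ay": 0, "az": 0},
  {"gripper": 8, "x": 0, "y": 3.8, "z": -7.8, "ax": 0, "ay": 0, "az": 0},
  {"gripper": 8, "x": 0, "y": 4.0, "z": -7.7, "ax": 0, "ay": 0, "az": 0},
  {"gripper": 8, "x": 0, "y": 4.3, "z": -7.5, "ax": 0, "ay": 0, "az": 0},
  {"gripper": 8, "x": 0, "y": 0, "z": 0, "ax": 0, "ay": 0, "az": 0},
])

```text
time_s: 5.65
ee_pos: [0.4583, -0.1701, 0.1693]
orientation: [-179.9, -0.0, 90.2]
contact_force: [-2.7, 0.3, 0.3]
finger_gap: 0.174
grip_force: 25.0
```

```bash
python3 - <<'E'
from h import *
s=imaging.grab_frame('scene')[:,:,::-1]; cv2.imwrite('pics/e.png',cv2.resize(s[110:300,180:330],None,fx=3,fy=3,interpolation=cv2.INTER_CUBIC))
print(status.state()['contact_force'])
E
```

```text
[-3.83517294  0.81275688 -0.23810686]
```

View pics/e.png

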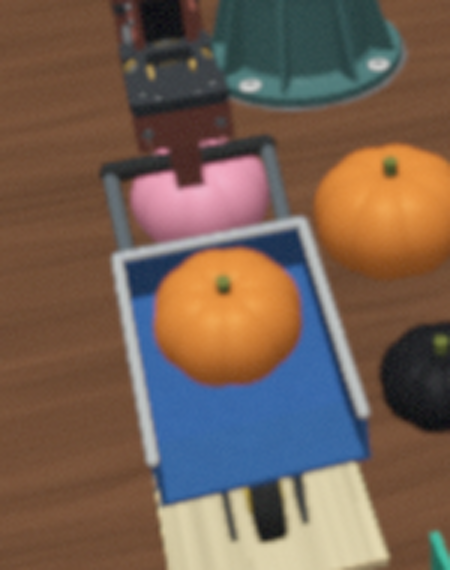

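The handle has risen from row 177 to 167 in the scene view, as predicted for about 12°. It is still held, and the pumpkin is in the tray. I'll go on tipping.

Emit:
send_rows([
  {"gripper": 8, "x": 0, "y": 4.6, "z": -7.4, "ax": 0, "ay": 0, "az": 0},
  {"gripper": 8, "x": 0, "y": 4.8, "z": -7.2, "ax": 0, "ay": 0, "az": 0},
  {"gripper": 8, "x": 0, "y": 5.1, "z": -7.0, "ax": 0, "ay": 0, "az": 0},
  {"gripper": 8, "x": 0, "y": 5.3, "z": -6.8, "ax": 0, "ay": 0, "az": 0},
  {"gripper": 8, "x": 0, "y": 5.5, "z": -6.7, "ax": 0, "ay": 0, "az": 0},
  {"gripper": 8, "x": 0, "y": 5.8, "z": -6.5, "ax": 0, "ay": 0, "az": 0},
  {"gripper": 8, "x": 0, "y": 6.0, "z": -6.3, "ax": 0, "ay": 0, "az": 0},
  {"gripper": 8, "x": 0, "y": 6.2, "z": -6.0, "ax": 0, "ay": 0, "az": 0},
  {"gripper": 8, "x": 0, "y": 0, "z": 0, "ax": 0, "ay": 0, "az": 0},
  {"gripper": 8, "x": 0, "y": 0, "z": 0, "ax": 0, "ay": 0, "az": 0},
])

```text
time_s: 6.95
ee_pos: [0.4999, -0.1696, 0.2238]
orientation: [-179.8, -0.0, 90.2]
contact_force: [-11.5, 1.9, 11.7]
finger_gap: 0.173
grip_force: 25.0
```

Emit:
send_rows([
  {"gripper": 8, "x": 0, "y": 6.4, "z": -5.8, "ax": 0, "ay": 0, "az": 0},
  {"gripper": 8, "x": 0, "y": 6.6, "z": -5.6, "ax": 0, "ay": 0, "az": 0},
  {"gripper": 8, "x": 0, "y": 6.8, "z": -5.4, "ax": 0, "ay": 0, "az": 0},
  {"gripper": 8, "x": 0, "y": 7.0, "z": -5.1, "ax": 0, "ay": 0, "az": 0},
  {"gripper": 8, "x": 0, "y": 7.2, "z": -4.9, "ax": 0, "ay": 0, "az": 0},
  {"gripper": 8, "x": 0, "y": 7.3, "z": -4.6, "ax": 0, "ay": 0, "az": 0},
  {"gripper": 8, "x": 0, "y": 0, "z": 0, "ax": 0, "ay": 0, "az": 0},
  {"gripper": 8, "x": 0, "y": 0, "z": 0, "ax": 0, "ay": 0, "az": 0},
  {"gripper": 8, "x": 0, "y": 0, "z": 0, "ax": 0, "ay": 0, "az": 0},
  {"gripper": 8, "x": 0, "y": 0, "z": 0, "ax": 0, "ay": 0, "az": 0},
])

```text
time_s: 8.2
ee_pos: [0.5433, -0.1693, 0.2561]
orientation: [180.0, -0.1, 90.2]
contact_force: [-8.3, 2.9, 10.1]
finger_gap: 0.175
grip_force: 25.0
```

```bash
python3 - <<'E'
from h import *
s=imaging.grab_frame('scene')[:,:,::-1]; cv2.imwrite('pics/f.png',cv2.resize(s[120:400,180:380],None,fx=2,fy=2,interpolation=cv2.INTER_CUBIC))
print(status.state()['contact_force'])
E
```

```text
[-6.58849419  3.54487635  9.99227139]
```

View pics/f.png

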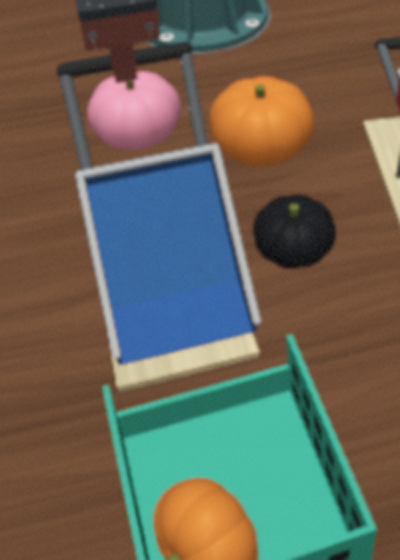

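The tray is empty and the pumpkin lies in the teal basket (crop ~(205,520)). I'll lower the barrow along the same arc.

Emit:
send_rows([
  {"gripper": 8, "x": 0, "y": -7.3, "z": 4.6, "ax": 0, "ay": 0, "az": 0},
  {"gripper": 8, "x": 0, "y": -7.2, "z": 4.9, "ax": 0, "ay": 0, "az": 0},
  {"gripper": 8, "x": 0, "y": -7.0, "z": 5.1, "ax": 0, "ay": 0, "az": 0},
  {"gripper": 8, "x": 0, "y": -6.8, "z": 5.4, "ax": 0, "ay": 0, "az": 0},
  {"gripper": 8, "x": 0, "y": -6.6, "z": 5.6, "ax": 0, "ay": 0, "az": 0},
  {"gripper": 8, "x": 0, "y": -6.4, "z": 5.8, "ax": 0, "ay": 0, "az": 0},
  {"gripper": 8, "x": 0, "y": -6.2, "z": 6.0, "ax": 0, "ay": 0, "az": 0},
  {"gripper": 8, "x": 0, "y": -6.0, "z": 6.3, "ax": 0, "ay": 0, "az": 0},
  {"gripper": 8, "x": 0, "y": -5.8, "z": 6.5, "ax": 0, "ay": 0, "az": 0},
  {"gripper": 8, "x": 0, "y": -5.5, "z": 6.7, "ax": 0, "ay": 0, "az": 0},
])

```text
time_s: 9.5
ee_pos: [0.4784, -0.1702, 0.1967]
orientation: [180.0, -0.0, 90.1]
contact_force: [-2.0, 2.6, 1.2]
finger_gap: 0.174
grip_force: 25.0
```

Emit:
send_rows([
  {"gripper": 8, "x": 0, "y": -5.3, "z": 6.8, "ax": 0, "ay": 0, "az": 0},
  {"gripper": 8, "x": 0, "y": -5.1, "z": 7.0, "ax": 0, "ay": 0, "az": 0},
  {"gripper": 8, "x": 0, "y": -4.8, "z": 7.2, "ax": 0, "ay": 0, "az": 0},
  {"gripper": 8, "x": 0, "y": -4.6, "z": 7.4, "ax": 0, "ay": 0, "az": 0},
  {"gripper": 8, "x": 0, "y": -4.3, "z": 7.5, "ax": 0, "ay": 0, "az": 0},
  {"gripper": 8, "x": 0, "y": -4.0, "z": 7.7, "ax": 0, "ay": 0, "az": 0},
  {"gripper": 8, "x": 0, "y": -3.8, "z": 7.8, "ax": 0, "ay": 0, "az": 0},
  {"gripper": 8, "x": 0, "y": -3.5, "z": 7.9, "ax": 0, "ay": 0, "az": 0},
  {"gripper": 8, "x": 0, "y": 0, "z": 0, "ax": 0, "ay": 0, "az": 0},
])

```text
time_s: 10.62
ee_pos: [0.4428, -0.1705, 0.1372]
orientation: [-180.0, -0.0, 90.1]
contact_force: [1.8, 0.5, -2.2]
finger_gap: 0.174
grip_force: 25.0
```

Emit:
send_rows([
  {"gripper": 8, "x": 0, "y": -1.6, "z": 4, "ax": 0, "ay": 0, "az": 0},
  {"gripper": 8, "x": 0, "y": -1.6, "z": 4, "ax": 0, "ay": 0, "az": 0},
  {"gripper": 8, "x": 0, "y": -1.5, "z": 4, "ax": 0, "ay": 0, "az": 0},
  {"gripper": 8, "x": 0, "y": -1.2, "z": 3, "ax": 0, "ay": 0, "az": 0},
  {"gripper": 8, "x": 0, "y": -0.2, "z": 1, "ax": 0, "ay": 0, "az": 0},
  {"gripper": 8, "x": 0, "y": 0, "z": 0, "ax": 0, "ay": 0, "az": 0},
  {"gripper": 8, "x": 0, "y": 0, "z": 0, "ax": 0, "ay": 0, "az": 0},
])

```text
time_s: 11.5
ee_pos: [0.4371, -0.1704, 0.1219]
orientation: [180.0, 0.0, 90.2]
contact_force: [0.9, -1.6, -2.4]
finger_gap: 0.171
grip_force: 25.0
```

Emit:
send_rows([
  {"gripper": 8, "x": 0, "y": 0, "z": 1, "ax": 0, "ay": 0, "az": 0},
  {"gripper": 8, "x": 0, "y": 0, "z": 1, "ax": 0, "ay": 0, "az": 0},
  {"gripper": 8, "x": 0, "y": 0, "z": 0, "ax": 0, "ay": 0, "az": 0},
])

```text
time_s: 11.88
ee_pos: [0.4371, -0.1705, 0.1215]
orientation: [180.0, 0.0, 90.2]
contact_force: [-3.5, 2.0, 18.7]
finger_gap: 0.171
grip_force: 25.0
```

The legs are on the table (Fz +19 N). I'll ease off, open, and rise.

Emit:
send_rows([
  {"gripper": 8, "x": 0, "y": 0, "z": -1.5, "ax": 0, "ay": 0, "az": 0},
  {"gripper": 8, "x": 0, "y": 0, "z": 0, "ax": 0, "ay": 0, "az": 0},
  {"gripper": 30, "x": 0, "y": 0, "z": 0, "ax": 0, "ay": 0, "az": 0},
  {"gripper": 60, "x": 0, "y": 0, "z": 0, "ax": 0, "ay": 0, "az": 0},
  {"gripper": 80, "x": 0, "y": 0, "z": 0, "ax": 0, "ay": 0, "az": 0},
  {"gripper": 80, "x": 0, "y": 0, "z": 0, "ax": 0, "ay": 0, "az": 0},
  {"gripper": 80, "x": 0, "y": 0, "z": 0, "ax": 0, "ay": 0, "az": 0},
  {"gripper": 80, "x": 0, "y": 0, "z": 0, "ax": 0, "ay": 0, "az": 0},
])

```text
time_s: 12.88
ee_pos: [0.437, -0.1703, 0.1213]
orientation: [-180.0, -0.0, 90.2]
contact_force: [-0.9, 0.2, -0.1]
finger_gap: 0.817
grip_force: 0.0
```

Emit:
send_rows([
  {"gripper": 80, "x": 0, "y": 0, "z": -10, "ax": 0, "ay": 0, "az": 0},
  {"gripper": 80, "x": 0, "y": 0, "z": -15, "ax": 0, "ay": 0, "az": 0},
  {"gripper": 80, "x": 0, "y": 0, "z": -20, "ax": 0, "ay": 0, "az": 0},
  {"gripper": 80, "x": 0, "y": 0, "z": -20, "ax": 0, "ay": 0, "az": 0},
  {"gripper": 80, "x": 0, "y": 0, "z": -20, "ax": 0, "ay": 0, "az": 0},
  {"gripper": 80, "x": 0, "y": 0, "z": -20, "ax": 0, "ay": 0, "az": 0},
  {"gripper": 80, "x": 0, "y": 0, "z": -10, "ax": 0, "ay": 0, "az": 0},
  {"gripper": 80, "x": 0, "y": 0, "z": 0, "ax": 0, "ay": 0, "az": 0},
  {"gripper": 80, "x": 0, "y": 0, "z": 0, "ax": 0, "ay": 0, "az": 0},
])

```text
time_s: 14.0
ee_pos: [0.4366, -0.1701, 0.2358]
orientation: [-179.9, -0.0, 90.2]
contact_force: [0.5, 0.1, -0.9]
finger_gap: 0.914
grip_force: 0.0
```

```bash
python3 - <<'E'
from h import *
s=imaging.grab_frame('scene')[:,:,::-1]; cv2.imwrite('pics/g.png',s)
E
```

```text
(no output)
```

View pics/g.png

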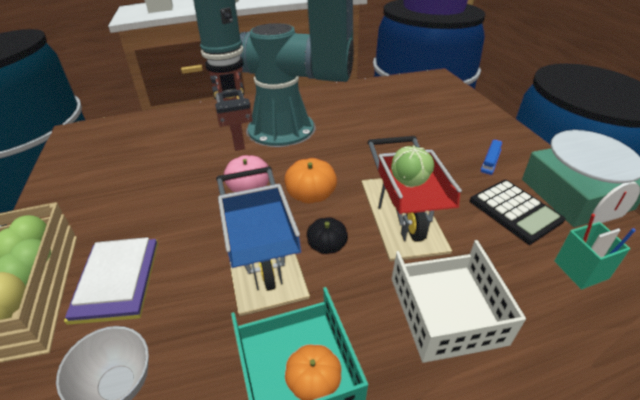

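The blue barrow is back on its legs (tray ~(258,222), as at the start). The pumpkin is upright in the teal basket at (313,372), the red barrow is untouched, and the gripper is clear.

```bash
python3 -c "
from workcell import job; print(job.close_job())"
```

```text
the job is handed in; nothing more can be done
None
```

The job is handed in: the pumpkin is in the teal basket, the blue barrow is back on its legs and released, and the red barrow was not touched; the hand-in returned no verdict.

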